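Set out the stamping mat on an office desk

ROBOT

A 6-joint arm with a two-finger parallel gripper is mounted at the origin on a cart in front of the work surface, level with it; the furniture and walls round the work are solid. World frame = base frame: x ahead of the robot, y to its left, z up, the work surface at z = 0. Lengths are in mm, angles in rad, forces in N, time in s.
With the tool pointing down it reaches from about 250 to 775 mm from the base axis. Payload 4 kg.
Tool frame: the origin (TCP) lies on the centre line of the jaws, within the pads' length; the fingertips stand 19 mm ahead of it and the grasp point (between the pads) is the TCP; z points along the fingers, y is the line along which they close (so a half turn about z gives the same grasp; the last joint's range is limited). The gripper opens to 94 mm and grips with 3 to 60 N. Pads are 16 mm wide; open, the fingers measure 119 mm over their backs; the gripper's body (75 mm by 177 mm) begins 78 mm behind the grasp point.
Start: joints at [-1.343, 0.087, 1.371, -0, 1.684, -0.103], TCP at [178.637, -520.199, 224.506] pointing down, gripper open.
Joint ranges: [-3.1, 3.1], [-0.76, 2.03], [0.27, 2.55], [-1.08, 4.22], [0.17, 2.65], [-2.57, 2.57]. Speed limits (rad/s): [2.79, 2.79, 3.14, 3.14, 3.14, 3.14].

INTERFACE

Orientations are given as a rotation vector (axis times angle).
In Python, from rig import status, get_image, calibration, order gives the robot as it stands. The module is installed in compiled form; this text tells all that it offers.
- The arm moves only by the shell command python3 -m crank 'ROWS' [FORCE]. ROWS is JSON, one flat list of numbers, 7 for each row, row after row: the shift along the tool's x, y, z in m, then the turn, a rotation vector about the tool's x, y, z in degrees, then the closure, from 0 (fully open) to 1 (shut). A call has 1 to 12 rows; each row shifts and turns the commanded pose from where the row before left it, along the tool's axes as they then stand; what a row does not reach is not made up. A row lasts 1/8 s, in which the tool goes at most 62.5 mm and 10.7 degrees, less where a joint would pass 70% of its speed; a pose out of reach is approached as far as the arm can. A call is refused whole if a number of a shift passes 0.0625 or a number of a turn 10.7, either way. A call with a gripper value outside its range is refused whole. The fingers move at their own pace and stop on an object; FORCE is the grip in N (left out, the last holds). Time passes only in rows, so rows that do not move let the fingers close. It gives the time, the measured TCP pose, the force, the opening and the grip force at its end, in the units of the state.
- status.get_state(): the state, without advancing time (a new reading comes with each control period).
- get_image(name): name is "scene" or "top" or "wrist"; returns (picture, depth): 420x560x3 uint8, red, green, blue; 420x560 float32, mm along the optical axis (not along the pixel's ray), 0 where there is no reading.
- calibration(name): a dict with "fov_y" (degrees; the focal length in pixels is half the picture's height over the tangent of half this angle, whatever the lens; pixels are square), "cx", "cy" (the principal point, pixels), "rvec" (rotation vector, rad) and "tvec" (3), from world to camera coordinates, as OpenCV has them; the wrist camera has in their place "T_tool_cam" (4x4, takes a point from camera to tool coordinates, whose origin is the TCP and whose axes are the flange's). Camera axes: x right, y down, z forward; pixel columns grow to the right and rows downward; lengths in mm; the calibration is good to about 2 mm. A picture is of the moment at which its call begins: read the wrist's pose just before it. calibration takes no time and is no camera call.
- order.hand_in(): hands the job in; it is judged then, once.
The state is a dict: "t": time; "q": joint angles; "dq": joint speeds; "effort": joint torques, N m; "tool_pos": TCP position; "ee_rot": TCP orientation; "ft_force": force on the tool from outside, world axes, zero at the start; "wrist_torque": the same for the moment, N m; "opening": opening from 0.0 (shut) to 1.0 (fully open); "gripper_force": force on a finger pad.
Only numpy, scipy, OpenCV 4.12 (cv2) and the standard library are available. Lean on these libraries where they do the work, as an engineer would, in place of code of your own. Each camera call takes 0.05 s, during which the arm holds its last target. There are 200 camera calls.

TASK

Set out the grey desk mat for stamping mail, leaving the ink pad and the notebook where they lie on it. Lay the box of staples flat in the middle of the notebook, long side along long side, and the eraser (the one lying on the desk itself, not the one in the tray at the back) flat on top of that box, centred and lying along it; stand the rubber stamp upright in the centre of the mat, midway between ink pad and notebook, and the glue stick upright on the mat about a finger's width behind the ink pad (the side away from the robot), level with the pad's middle. Do not disturb the calculator, the roll of tan tape or the keys.

Things in the scene. Friction and masses are not known exactly. Their poses are not given: they have to be found in the camera images.
- mat_centre (a point): centre of the top face of the dark-grey desk mat, a flat sheet 250 mm (x) by 360 mm (y) and 3 mm thick, fixed to the desk with its edges turned at most 0.15 rad; x points along its short side away from the robot, y along its long side to the left, z up. Ink pad and notebook lie on its left and right halves (either way round), each about 115 mm from its centre
- ink_pad: closed flat blue tin ink pad, 76 mm (x) by 114 mm (y) by 13 mm high, 0.25 kg, loose on the mat; origin at the centre of its underside, +x points away from the robot (behind it), y along its long side. Stays where it is
- notebook_black: closed black pocket notebook, 120 mm (x) by 80 mm (y), lying flat and loose on the mat, 0.25 kg; origin at the centre of its underside, z up; a thing laid on it rests 12 mm above its origin. Stays where it is
- staple_carton: pale yellow card box of staples, 42 mm (x) by 60 mm (y) by 24 mm high, 0.13 kg, starts flat on the pile of white paper (top 8 mm above the desk); origin at the centre of its underside, z up. Goes on the notebook, its y along the notebook's x (either way round)
- vinyl_eraser: white eraser in a blue sleeve, 23 mm (x) by 56 mm (y) by 13 mm high, 22 g, starts flat on the bare desk (a second, fixed eraser in the cardboard tray at the back is not it); origin at the centre of its underside, z up. Goes flat on the box of staples, its y along the box's y (either way round)
- office_stamp: rubber stamp: wooden base 26 mm (x) by 58 mm (y) by 20 mm high under a black round knobbed handle at most 26 mm across that rises to 75 mm, 55 g; starts upright on the pile of white paper; origin at the centre of its underside, z up. Goes upright on the mat's centre, any yaw
- glue: glue stick standing upright, white barrel with orange cap, 26 mm diameter, 88 mm high, 35 g, starts on the bare desk; origin at the centre of its underside, z up. Goes upright on the mat behind the ink pad, its origin about 70 mm from the pad's origin along the pad's +x
- pocket_calc: bystander: grey desk calculator lying flat, 128 mm (x) by 86 mm (y) by 16 mm high, origin at the centre of its underside
- tan_tape: bystander: roll of tan masking tape lying flat, 108 mm across, 37 mm high, origin at the centre of its underside
- door_keys: bystander: bunch of keys with a red tag lying flat, 84 x 118 x 8 mm, origin at the centre of its underside
Not all that is in view belongs to the job. What is shaped like the vinyl_eraser but orange is not meant.

How it is judged (in metres and radians):
At the end, for the whole second after the job is handed in: Staple box flat on notebook, centred within 12 mm; eraser flat on box, within 10 mm; both along it within 0.25 rad. Stamp upright within 15 mm of mat centre; glue stick upright on mat, axis 54-86 mm behind pad centre, within 15 mm of its middle. Pad, notebook moved < 15 mm. All released, at rest (x of staple_carton in the frame of notebook_black between -0.014 and 0.014 m and y of staple_carton in the frame of notebook_black between -0.015 and 0.012 m and z of staple_carton in the frame of notebook_black between 0.008 and 0.019 m and angle between the y axis of staple_carton and the x axis of notebook_black, either way round below 0.25 rad and angle between each of staple_carton, vinyl_eraser's own z axis and vertical below 0.12 rad and x of vinyl_eraser in the frame of staple_carton between -0.01 and 0.01 m and y of vinyl_eraser in the frame of staple_carton between -0.012 and 0.012 m and z of vinyl_eraser in the frame of staple_carton between 0.021 and 0.028 m and angle between the y axis of vinyl_eraser and the y axis of staple_carton, either way round below 0.25 rad and horizontal distance between office_stamp and mat_centre below 0.015 m and angle between each of office_stamp, glue's own z axis and vertical below 0.1 rad and z of office_stamp in the frame of mat_centre between -0.004 and 0.004 m and x of glue in the frame of ink_pad between 0.054 and 0.086 m and y of glue in the frame of ink_pad between -0.015 and 0.015 m and z of glue in the frame of ink_pad between -0.004 and 0.004 m and distance of each of ink_pad, notebook_black from where it was at the start of the episode below 0.015 m and linear speed of each of staple_carton, vinyl_eraser, office_stamp, glue below 0.02 m/s and angular speed of each of staple_carton, vinyl_eraser, office_stamp, glue below 0.2 rad/s); the robot touches nothing.
It fails at once if the calculator is pushed more than 20 mm (distance of pocket_calc from where it was at the start of the episode above 0.02 m).
It fails at once if the roll of tan tape is pushed more than 20 mm (distance of tan_tape from where it was at the start of the episode above 0.02 m).
It fails at once if the bunch of keys is pushed more than 20 mm (distance of door_keys from where it was at the start of the episode above 0.02 m).
It also fails if it takes over 109 s, if anything falls off the work surface, if the arm or the gripper's body presses on something with over 40 N, if the wrist force passes 120 N, or if a joint passes its speed limit or range.

## Working session

There is one attempt and no reset: what is moved stays moved. The work goes in short steps, Python scripts to look and compute and a shell command to move; the robot and the scene stay as the last step left them, time stands still between calls to the robot, and variables do not carry over. Pictures are saved under pics/ and viewed, at most 14 in all, crops included, and the job is handed in when it is done.

```bash
mkdir -p pics; ls; cat > h.py <<'E'
import numpy as np,cv2
from scipy.spatial.transform import Rotation as R
from rig import status,get_image,calibration,order
def cam(name,st=None):
    c=calibration(name);f=210/np.tan(np.radians(c['fov_y'])/2)
    if 'T_tool_cam' in c:
        st=st or status.get_state();T=np.eye(4);T[:3,:3]=R.from_rotvec(st['ee_rot']).as_matrix();T[:3,3]=st['tool_pos']
        M=T@np.array(c['T_tool_cam'])
    else:
        W=np.eye(4);W[:3,:3]=R.from_rotvec(np.ravel(c['rvec'])).as_matrix();W[:3,3]=np.ravel(c['tvec']);M=np.linalg.inv(W)
    return M,f,c['cx'],c['cy']
def grab(name):
    C=cam(name);p,d=get_image(name);return p,d,C
def ray(C,uv,z):
    M,f,cx,cy=C;uv=np.atleast_2d(uv).astype(float)
    d=np.c_[(uv[:,0]-cx)/f,(uv[:,1]-cy)/f,np.ones(len(uv))]@M[:3,:3].T
    o=M[:3,3];return o+d*((z-o[2])/d[:,2])[:,None]
def cloud(C,d):
    M,f,cx,cy=C;v,u=np.mgrid[0:420,0:560]
    return np.stack([(u-cx)/f*d,(v-cy)/f*d,d],-1)@M[:3,:3].T+M[:3,3]
def save(n,p): cv2.imwrite('pics/'+n,cv2.cvtColor(p,cv2.COLOR_RGB2BGR))
E
python3 - <<'E'
from h import *
s=status.get_state();print(s)
for n in('scene','top'):
    p,d,C=grab(n);save(n+'0.png',p);print(n,C[0].round(2).tolist(),C[1:])
    np.savez(n+'0.npz',p=p,d=d)
print(calibration('wrist'))
E
```

```text
pics
{'t': 0.0, 'q': array([-1.34309400e+00,  8.79479561e-02,  1.37223509e+00, -1.83445495e-05,
        1.68356859e+00, -1.03088492e-01]), 'dq': array([ 6.71116592e-05,  9.03617365e-04,  1.31607469e-03,  2.65121976e-04,
        7.16119835e-04, -7.10404057e-05]), 'effort': array([-2.35083762e-04, -3.40183675e+01, -3.02428687e+01,  7.17665185e-02,
        3.31965520e-02, -1.86435614e-04]), 'tool_pos': array([ 178.51871692, -519.69921491,  223.31768709]), 'ee_rot': array([-3.09659663e+00, -5.16881466e-01,  2.39582197e-04]), 'ft_force': array([ 0.51598031,  0.73453667, -0.48016952]), 'wrist_torque': array([-0.01165729,  0.06385273,  0.02520338]), 'gripper_force': 0.0, 'opening': 0.9991847720326393}
scene [[-0.55, -0.6, 0.58, -174.01], [-0.84, 0.41, -0.36, 567.74], [-0.02, -0.69, -0.73, 1035.45], [0.0, 0.0, 0.0, 1.0]] (np.float64(423.03622838684004), 282.9887410651876, 209.60556756146678)
top [[-0.02, -1.0, 0.1, 508.36], [-1.0, 0.02, -0.0, 52.11], [-0.0, -0.1, -1.0, 1067.2], [0.0, 0.0, 0.0, 1.0]] (np.float64(396.52095983880037), 278.2997651913287, 205.55326243250437)
{'fov_y': 59.562831730107376, 'cx': 279.4358965866496, 'cy': 211.81562579601865, 'T_tool_cam': array([[-1.02195118e-03, -9.65596391e-01, -2.60043392e-01,
         7.72350971e+01],
       [ 9.99999410e-01, -8.90759229e-04, -6.22344918e-04,
        -1.17595386e-01],
       [ 3.69297955e-04, -2.60043875e-01,  9.65596731e-01,
        -1.59084603e+02],
       [ 0.00000000e+00,  0.00000000e+00,  0.00000000e+00,
         1.00000000e+00]])}
```

View pics/top0.png

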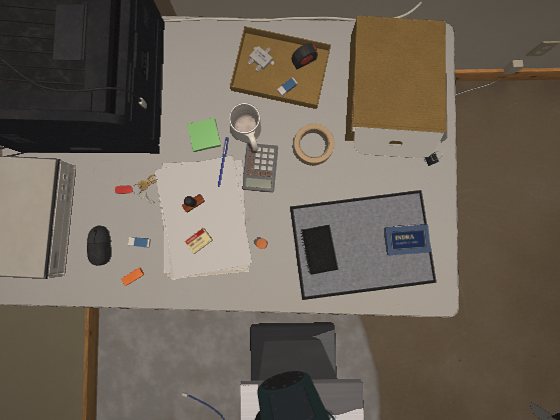

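View pics/scene0.png

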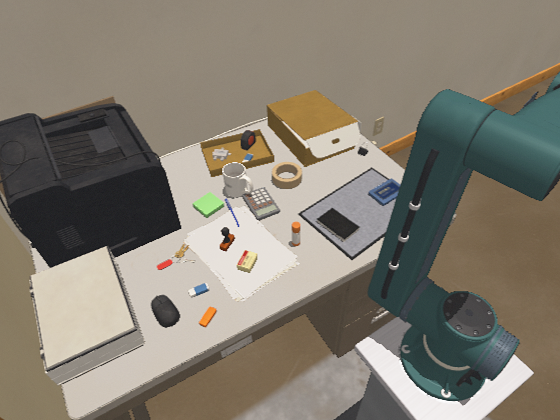

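The candidates for the eraser are (139,241) on the desk, which is the blue/white one I choose, (288,86) in the tray (fixed), and the orange block at (132,276), a decoy. The glue cap is at (261,243), the stamp at (192,203), the staple box at (198,240), the notebook at (320,249) and the ink pad at (407,240).

```bash
cat > m.py <<'E'
from h import *
z=np.load('top0.npz');p,d=z['p'],z['d'];C=cam('top')
hsv=cv2.cvtColor(p,cv2.COLOR_RGB2HSV);H,S,V=[hsv[...,i].astype(int) for i in range(3)]
def obj(name,mask,box,zz):
    u0,v0,u1,v1=box;m=np.zeros((420,560),np.uint8);m[v0:v1,u0:u1]=mask[v0:v1,u0:u1]*255
    k=cv2.connectedComponentsWithStats(m)
    i=1+np.argmax(k[2][1:,4]);m=(k[1]==i).astype(np.uint8)
    cs=max(cv2.findContours(m,0,2)[0],key=cv2.contourArea)
    P=ray(C,cs[:,0],zz)[:,:2].astype(np.float32)
    r=cv2.minAreaRect(P);c=cv2.boxPoints(r)
    e=c[1]-c[0],c[2]-c[1];L=max(e,key=np.linalg.norm)
    print(name,np.round(r[0],1),'size',np.round(r[1],1),'long axis deg',round(float(np.degrees(np.arctan2(L[1],L[0])))%180,1))
pt=cloud(C,d);print('desk z',np.median(pt[200:230,262:285,2]),'paper',np.median(pt[250:262,180:230,2]),'mat',np.median(pt[220:270,350:375,2]))
print('glue top z',pt[240:246,258:265,2].round().tolist()[2], 'stamp',pt[195:212,182:206,2].max())
obj('mat',V<95,(285,185,445,305),3)
obj('note',V<45,(298,220,345,280),15)
obj('pad',(S>90)&(H>95)&(H<125),(375,215,440,265),16)
obj('staple',(S>75),(183,225,218,256),32)
obj('eraser',((S>110)&(H>90)&(H<125))|(V>205),(120,230,158,252),13)
obj('stamp',(S>90)|(V<80),(178,190,209,216),28)
obj('knob',(V<50),(178,190,209,216),75+8)
obj('glue',(S>130),(252,232,272,254),88)
big=cv2.resize(p[180:290,110:280],None,fx=4.5,fy=4.5,interpolation=2);save('crop.png',big)
E
python3 m.py; python3 -c "
from h import *;s=status.get_state();print(R.from_rotvec(s['ee_rot']).as_matrix().round(3))"
```

```text
desk z -1.9720839346447292 paper 6.353990960854617 mat 1.6395209524506527
glue top z [84.0, 87.0, 89.0, 86.0, 86.0, 85.0, 84.0] stamp 1067.201928609723
mat [493.2 -54.1] size [122.9  82.4] long axis deg 9.6
note [493.  -52.6] size [118.4  77. ] long axis deg 9.6
pad [ 515.4 -288.8] size [41.9 83.3] long axis deg 93.3
staple [522.8 261.9] size [41.9 59.6] long axis deg 126.1
eraser [520.4 418.9] size [31.3 19.4] long axis deg 83.3
stamp [625.7 279.9] size [35.4 56.5] long axis deg 121.4
knob [618.9 271.6] size [30.3 22.1] long axis deg 70.5
glue [510.8  95.4] size [24.6 22. ] long axis deg 89.0
[[ 0.946  0.325 -0.   ]
 [ 0.325 -0.946  0.002]
 [ 0.    -0.002 -1.   ]]
```

View pics/crop.png

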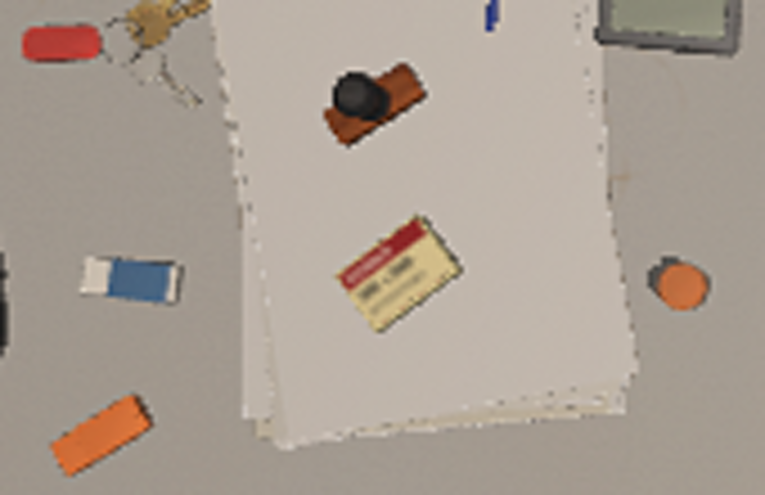

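The crop confirms that the blue-sleeved eraser is on the desk at crop (131,280), the orange block is separate, and the staple box, stamp and glue are clear. I'll go above the mat first for a close look.

```bash
python3 -m crank '[0.05,-0.029,0,0,0,0,0, 0.05,-0.029,0,0,0,0,0, 0.05,-0.029,0,0,0,0,0, 0.05,-0.029,0,0,0,0,0, 0.05,-0.029,0,0,0,0,0, 0.05,-0.029,0,0,0,0,0, 0.05,-0.029,0,0,0,0,0, 0.05,-0.029,0,0,0,0,0, 0,0,0,0,0,9.5,0, 0,0,0,0,0,9.5,0, 0,0,0,0,0,0,0, 0,0,0,0,0,0,0]'
python3 - <<'E'
from h import *
s=status.get_state();print(s['tool_pos'],R.from_rotvec(s['ee_rot']).as_matrix().round(3).tolist())
p,d,C=grab('wrist');save('w1.png',p);np.savez('w1.npz',p=p,d=d,M=C[0])
z=np.load('top0.npz');P=cloud(cam('top'),z['d']);g=P[20:160,350:450]
print('box top z',np.percentile(g[...,2],[50,95]),'front x',g[g[...,2]>60][:,0].min())
E
```

```text
t: 1.6
tool_pos: [481.4, -170.9, 224.2]
ee_rot: [-3.141, -0.002, 0.001]
ft_force: [1.2, 0.6, 0.4]
opening: 0.999
gripper_force: 0.0
[ 481.40691853 -170.9091888   224.1979257 ] [[1.0, 0.001, -0.0], [0.001, -1.0, 0.0], [-0.0, -0.0, -1.0]]
box top z [109.3503984  123.74431595] front x 508.3594684861965
```

View pics/w1.png

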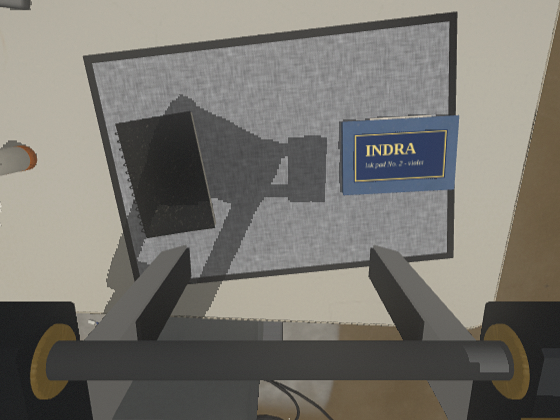

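The wrist view shows the mat corners at (84,55), (457,13) and (453,257), the notebook from (116,124) to (215,229), and the pad from (343,121) to (456,188). I'll turn those into coordinates.

```bash
cat > m2.py <<'E'
from h import *
z=np.load('w1.npz');p=z['p'];c0=calibration('wrist');C=(z['M'],210/np.tan(np.radians(c0['fov_y'])/2),c0['cx'],c0['cy'])
hsv=cv2.cvtColor(p,cv2.COLOR_RGB2HSV);H,S,V=[hsv[...,i].astype(int) for i in range(3)]
def rect(n,m,zz):
    m=m.astype(np.uint8);k=cv2.connectedComponentsWithStats(m);i=1+np.argmax(k[2][1:,4])
    cs=np.argwhere(k[1]==i)[:,::-1];P=ray(C,cs,zz)[:,:2].astype(np.float32)
    r=cv2.minAreaRect(P);b=cv2.boxPoints(r);L=max((b[1]-b[0],b[2]-b[1]),key=np.linalg.norm)
    print(n,np.round(r[0],1),np.round(r[1],1),np.degrees(np.arctan2(L[1],L[0]))%180)
B=np.zeros(V.shape,bool);B[95:215,325:475]=1
rect('pad',B&(S>70)&(H>95)&(H<125),16)
q=ray(C,[[84,55],[457,13],[453,257]],3)[:,:2];print('mat',q.round(1).tolist(),'centre',(q[0]+q[2])/2,'sides',np.linalg.norm(q[1]-q[0]),np.linalg.norm(q[2]-q[1]),'yaw x',np.degrees(np.arctan2(*(q[1]-q[2])[::-1])))
n=ray(C,[[116,124],[191,111],[215,229],[147,238]],15)[:,:2];print('note',n.round(1).tolist(),n.mean(0))
B=np.zeros(V.shape,bool);B[100:245,105:225]=1
rect('note',B&(V<45),15)
zz=np.load('top0.npz');T=cam('top')
t=ray(T,[[291,208],[421,191],[436,281],[303,298]],3)[:,:2];print('mat top',t.round(1).tolist(),t.mean(0))
t=ray(T,[[303,228],[331,225],[338,269],[310,273]],15)[:,:2];print('note top',t.mean(0))
t=ray(T,[[386,227],[427,225],[428,252],[387,254]],16)[:,:2];print('pad top',t.mean(0))
P=cloud(T,zz['d']);g=P[100:160,360:440];k=(g[...,2]>60)&(zz['d'][100:160,360:440]>0);print('box front x',g[k][:,0].min(),g[k][:,0][g[k][:,0]<640])
E
python3 m2.py
```

```text
pad [ 517.3 -288.7] [ 72.9 113.2] 93.17861
mat [[612.2, 18.2], [648.8, -336.2], [404.1, -362.6]] centre [ 508.14724117 -172.23829409] sides 356.2197881240128 246.14169979719634 yaw x 6.171618407602933
note [[548.0, -10.4], [560.2, -84.4], [440.4, -102.2], [430.4, -29.6]] [494.74343193 -56.63113198]
note [502.9 -58.1] [88.9 66.9] 9.259633
mat top [[604.8, 17.0], [644.6, -335.6], [403.9, -362.6], [366.0, -9.6]] [ 504.83389749 -172.7007232 ]
note top [494.70196521 -58.10150029]
pad top [ 514.69828577 -287.10253293]
box front x 723.4215398285372 []
```

```bash
python3 -m crank '[0.006,-0.0532,0,0,0,0,0, 0.006,-0.0532,0,0,0,0,0, 0.006,-0.0532,0,0,0,0,0, 0.006,-0.0532,0,0,0,0,0, 0.006,-0.0532,0,0,0,0,0, 0,0,0.0,0,0,0,0, 0,0,0.058,0,0,0,0, 0,0,0.058,0,0,0,0, 0,0,0.058,0,0,0,0, 0,0,0,0,0,0,0]' 
python3 -m crank '[0,0,0,0,0,0,0.8, 0,0,0,0,0,0,0.8, 0,0,0,0,0,0,0.8, 0,0,0,0,0,0,0.8, 0,0,0,0,0,0,0.8, 0,0,0,0,0,0,0.8]' 15
```

```text
t: 2.9
tool_pos: [507.2, 93.4, 45.3]
ee_rot: [3.14, -0.003, -0.02]
ft_force: [0.5, -0.1, -1.2]
opening: 0.999
gripper_force: 0.0
t: 3.65
tool_pos: [511.8, 95.2, 50.5]
ee_rot: [3.142, -0.001, -0.0]
ft_force: [0.7, -0.8, 0.8]
opening: 0.399
gripper_force: 0.0
```

```bash
python3 -m crank '[0,0,0,0,0,0,0.9, 0,0,0,0,0,0,0.9, 0,0,0,0,0,0,0.9, 0,0,0,0,0,0,0.9]'
```

```text
t: 4.15
tool_pos: [511.7, 95.1, 50.4]
ee_rot: [3.141, -0.001, -0.0]
ft_force: [0.7, 0.0, -1.0]
opening: 0.272
gripper_force: 15.0
```

```bash
python3 -m crank '[0,0,-0.05,0,0,0,0.9, 0,0,-0.05,0,0,0,0.9, 0.0106,0.0541,0,0,0,0,0.9, 0.0106,0.0541,0,0,0,0,0.9, 0.0106,0.0541,0,0,0,0,0.9, 0.0106,0.0541,0,0,0,0,0.9, 0.0106,0.0541,0,0,0,0,0.9, 0.0106,0.0541,0,0,0,0,0.9, 0.0106,0.0541,0,0,0,0,0.9, 0,0,0,0,0,0,0.9, 0,0,0,0,0,0,0.9]'
python3 -m crank '[0,0,0.03,0,0,0,0.9, 0,0,0.03,0,0,0,0.9, 0,0,0.02,0,0,0,0.9, 0,0,0.01,0,0,0,0.9, 0,0,0.003,0,0,0,0.9, 0,0,0,0,0,0,0.9, 0,0,0,0,0,0,0.9]'
```

```text
t: 5.52
tool_pos: [585.5, -283.3, 150.0]
ee_rot: [-3.14, 0.002, 0.001]
ft_force: [0.3, -0.5, -0.5]
opening: 0.273
gripper_force: 15.0
t: 6.4
tool_pos: [586.4, -284.1, 58.8]
ee_rot: [3.14, -0.001, 0.003]
ft_force: [0.0, 1.1, 0.1]
opening: 0.271
gripper_force: 15.0
```

```bash
python3 -m crank '[0,0,0.0025,0,0,0,0.9, 0,0,0.002,0,0,0,0.9, 0,0,0,0,0,0,0.9, 0,0,0,0,0,0,0.9]'
```

```text
t: 6.9
tool_pos: [585.9, -283.9, 53.4]
ee_rot: [3.141, -0.001, 0.001]
ft_force: [-0.0, 0.4, 1.7]
opening: 0.274
gripper_force: 15.0
```

```bash
python3 -m crank '[0,0,0,0,0,0,0.6, 0,0,0,0,0,0,0.4, 0,0,0,0,0,0,0.4, 0,0,-0.02,0,0,0,0.3, 0,0,-0.05,0,0,0,0, 0,0,-0.06,0,0,0,0, 0,0,-0.03,0,0,0,0, -0.0067,-0.0607,0,0,0,0,0, -0.0067,-0.0607,0,0,0,0,0, -0.0067,-0.0607,0,0,0,0,0, -0.0067,-0.0607,0,0,0,0,0, -0.0067,-0.0607,0,0,0,0,0]'
python3 -m crank '[-0.0067,-0.0607,0,0,0,0,0, -0.0067,-0.0607,0,0,0,0,0, -0.0067,-0.0607,0,0,0,0,0, -0.0067,-0.0607,0,0,0,0,0, 0,0,0,0,0,-10.5,0, 0,0,0,0,0,-10.5,0, 0,0,0,0,0,-10.5,0, 0,0,0,0,0,-10.5,0, 0,0,0,0,0,-10.5,0, 0,0,0,0,0,-10.5,0, 0,0,0,0,0,-10.5,0, 0,0,0,0,0,-10.5,0]'
python3 -m crank '[0,0,0,0,0,-10.5,0, 0,0,0,0,0,-10.5,0, 0,0,0,0,0,-10.5,0, 0,0,0,0,0,-10.5,0, 0,0,0,0,0,0,0, 0,0,0,0,0,0,0]'
python3 - <<'E'
from h import *
s=status.get_state();m=R.from_rotvec(s['ee_rot']).as_matrix();print(np.degrees(np.arctan2(m[1,0],m[0,0])),m[:,2])
p,d,C=grab('wrist');save('w2.png',p);np.savez('w2.npz',p=p,d=d,M=C[0])
E
```

```text
t: 8.4
tool_pos: [552.3, 21.8, 215.1]
ee_rot: [3.141, -0.002, 0.005]
ft_force: [0.5, 0.4, -0.9]
opening: 1.002
gripper_force: 0.0
t: 9.9
tool_pos: [526.1, 262.8, 214.9]
ee_rot: [2.328, 2.108, 0.003]
ft_force: [-0.7, 0.8, 0.7]
opening: 1.002
gripper_force: 0.0
t: 10.65
tool_pos: [526.0, 262.8, 213.9]
ee_rot: [1.431, 2.796, 0.001]
ft_force: [-1.7, -0.6, -0.2]
opening: 1.001
gripper_force: 0.0
125.80703457807155 [ 1.24001457e-03  4.03207536e-04 -9.99999150e-01]
```

View pics/w2.png

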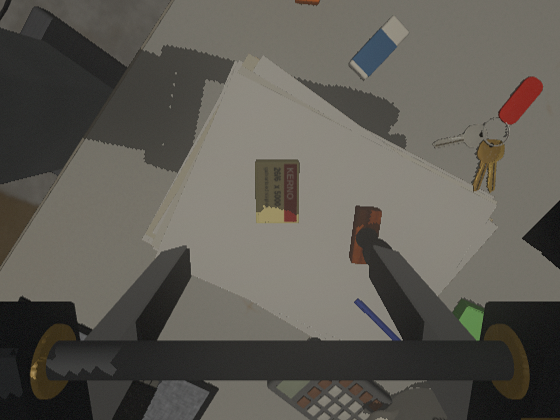

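The staple box top spans (255,159) to (299,222), the eraser runs from (349,70) through (393,16) to (409,30), and the stamp base runs from (355,206) to (376,264).

```bash
python3 - <<'E'
from h import *
z=np.load('w2.npz');p=z['p'];c0=calibration('wrist');C=(z['M'],210/np.tan(np.radians(c0['fov_y'])/2),c0['cx'],c0['cy'])
def q(n,pts,zz):
    P=ray(C,pts,zz)[:,:2].astype(np.float32);r=cv2.minAreaRect(P);b=cv2.boxPoints(r);L=max((b[1]-b[0],b[2]-b[1]),key=np.linalg.norm)
    print(n,np.round(P.mean(0),1),np.round(r[0],1),np.round(r[1],1),np.degrees(np.arctan2(L[1],L[0]))%180)
q('staple',[[255,159],[299,159],[298,222],[256,221]],32)
q('eraser',[[350,70],[393,16],[409,30],[362,80]],13)
q('stamp',[[355,206],[382,209],[376,264],[349,262]],28)
E
```

```text
staple [523.4 265.6] [523.5 265.5] [40.8 60.9] 125.63107
eraser [523.8 422.5] [524.9 422.5] [58.3 19. ] 87.12307
stamp [621.5 279.3] [621.6 279.6] [27.5 59.3] 122.86731
```

```bash
python3 -m crank '[0.003,-0.001,0.05,0,0,0,0, 0,0,0.05,0,0,0,0, 0,0,0.05,0,0,0,0, 0,0,0.02,0,0,0,0, 0,0,0.01,0,0,0,0, 0,0,0,0,0,0,0.3, 0,0,0,0,0,0,0.7, 0,0,0,0,0,0,0.7, 0,0,0,0,0,0,0.7, 0,0,0,0,0,0,0.7, 0,0,0,0,0,0,0.7]' 20
```

```text
t: 12.08
tool_pos: [523.2, 264.5, 33.1]
ee_rot: [1.427, 2.799, -0.0]
ft_force: [0.0, -0.4, 0.5]
opening: 0.441
gripper_force: 20.0
```

```bash
python3 -m crank '[0,0,-0.04,0,0,0,0.7, 0,0,-0.05,0,0,0,0.7, -0.0407,-0.0352,0,0,0,0,0.7, -0.0407,-0.0352,0,0,0,0,0.7, -0.0407,-0.0352,0,0,0,0,0.7, -0.0407,-0.0352,0,0,0,0,0.7, -0.0407,-0.0352,0,0,0,0,0.7, -0.0407,-0.0352,0,0,0,0,0.7, 0,0,0,0,0,10.6,0.7, 0,0,0,0,0,10.6,0.7, 0,0,0,0,0,10.6,0.7, 0,0,0,0,0,10.6,0.7]'
python3 -m crank '[0,0,0,0,0,10.6,0.7, 0,0,0,0,0,10.6,0.7, 0,0,0,0,0,10.6,0.7, 0,0,0,0,0,10.6,0.7, 0,0,0,0,0,10.6,0.7, 0,0,0,0,0,10.6,0.7, 0,0,0,0,0,10.6,0.7, 0,0,0,0,0,0,0.7, 0,0,0,0,0,0,0.7]'
python3 - <<'E'
from h import *
s=status.get_state();m=R.from_rotvec(s['ee_rot']).as_matrix();print(np.degrees(np.arctan2(m[1,0],m[0,0])),m[:,2])
p,d,C=grab('wrist');save('w3.png',p);np.savez('w3.npz',p=p,d=d,M=C[0])
E
```

```text
t: 13.58
tool_pos: [495.3, -57.1, 122.4]
ee_rot: [-2.349, -2.085, 0.001]
ft_force: [0.3, 0.2, -2.1]
opening: 0.445
gripper_force: 20.0
t: 14.7
tool_pos: [495.5, -57.1, 122.7]
ee_rot: [-3.131, -0.26, 0.001]
ft_force: [0.1, -0.6, -1.1]
opening: 0.445
gripper_force: 20.0
9.501395550925203 [-5.23713709e-04  6.96987856e-05 -9.99999860e-01]
```

View pics/w3.png

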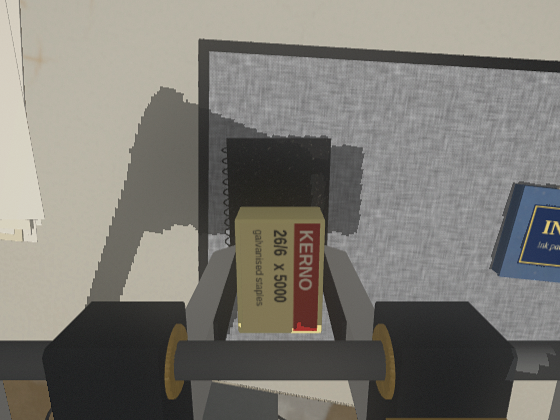

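The box is held straight over the notebook and is parallel to it. The notebook's far corners are at (227,138) and (330,138), and the box top's corners are at (237,207), (325,207), (323,333) and (236,332).

```bash
python3 - <<'E'
from h import *
z=np.load('w3.npz');c0=calibration('wrist');C=(z['M'],210/np.tan(np.radians(c0['fov_y'])/2),c0['cx'],c0['cy'])
n=ray(C,[[227,138],[330,138]],15)[:,:2];a=np.radians(9.2);print(n,np.linalg.norm(n[0]-n[1]),np.degrees(np.arctan2(*(n[0]-n[1])[::-1]))-90,'centre',n.mean(0)-60*np.array([np.cos(a),np.sin(a)]))
b=ray(C,[[237,207],[325,207],[323,333],[236,332]],122.5-1.1)[:,:2];print('box',b.mean(0))
E
```

```text
[[548.32142813  -9.73968592]
 [560.39095572 -82.29345065]] 73.55081422123463 9.44482847854178 centre [495.12801602 -55.60943955]
box [499.50068369 -56.25447056]
```

```bash
python3 -m crank '[-0.003,-0.002,0.04,0,0,0,0.7, 0,0,0.025,0,0,0,0.7, 0,0,0.01,0,0,0,0.7, 0,0,0.004,0,0,0,0.7, 0,0,0.002,0,0,0,0.7, 0,0,0,0,0,0,0.7, 0,0,0,0,0,0,0.7]'
```

```text
t: 15.62
tool_pos: [493.0, -55.8, 42.8]
ee_rot: [3.131, 0.256, 0.002]
ft_force: [0.4, -1.3, -1.9]
opening: 0.446
gripper_force: 20.0
```

```bash
python3 -m crank '[0,0,0.0025,0,0,0,0.7, 0,0,0,0,0,0,0.7, 0,0,0,0,0,0,0.7]'
python3 -m crank '[0,0,0,0,0,0,0.45, 0,0,0,0,0,0,0.4, 0,0,0,0,0,0,0.4, 0,0,-0.01,0,0,0,0.2, 0,0,-0.05,0,0,0,0, 0,0,-0.06,0,0,0,0, 0.0303,-0.0516,0,0,0,0,0, 0.0303,-0.0516,0,0,0,0,0, 0.0303,-0.0516,0,0,0,0,0, 0.0303,-0.0516,0,0,0,0,0, 0.0303,-0.0516,0,0,0,0,0, 0.0303,-0.0516,0,0,0,0,0]'
python3 -m crank '[0,0,0,0,0,-10.3,0, 0,0,0,0,0,-10.3,0, 0,0,0,0,0,-10.3,0, 0,0,0,0,0,-10.3,0, 0,0,0,0,0,-10.3,0, 0,0,0,0,0,-10.3,0, 0,0,0,0,0,-10.3,0, 0,0,0,0,0,-10.3,0, 0,0,0,0,0,-10.3,0, 0,0,0,0,0,-10.3,0, 0,0,0,0,0,-10.3,0, 0,0,0,0,0,0,0]'
python3 - <<'E'
from h import *
p,d,C=grab('wrist')
s=status.get_state();m=R.from_rotvec(s['ee_rot']).as_matrix();print(s['tool_pos'],np.degrees(np.arctan2(m[1,0],m[0,0])),m[:,2])
save('w4.png',p);np.savez('w4.npz',p=p,d=d,M=C[0])
E
```

```text
t: 16.0
tool_pos: [493.0, -55.8, 40.2]
ee_rot: [3.131, 0.256, 0.002]
ft_force: [0.7, -0.1, 2.5]
opening: 0.448
gripper_force: 20.0
t: 17.5
tool_pos: [622.1, 281.3, 160.3]
ee_rot: [3.131, 0.256, 0.002]
ft_force: [0.8, -0.2, 0.9]
opening: 1.001
gripper_force: 0.0
t: 19.0
tool_pos: [621.6, 279.4, 160.0]
ee_rot: [1.51, 2.754, 0.0]
ft_force: [0.4, -0.1, -0.1]
opening: 1.001
gripper_force: 0.0
[621.57993487 279.42122937 159.93351587] 122.47907892055706 [ 5.07379729e-04  7.64565428e-05 -9.99999868e-01]
```

View pics/w4.png

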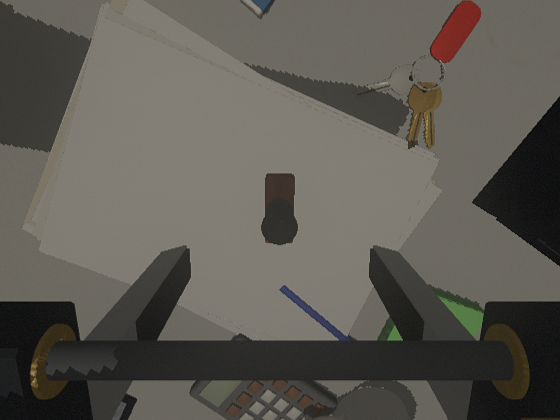

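```bash
python3 - <<'E'
from h import *
z=np.load('w4.npz');c0=calibration('wrist');C=(z['M'],210/np.tan(np.radians(c0['fov_y'])/2),c0['cx'],c0['cy'])
a=np.radians(122.5);e=ray(C,[[265,173],[295,173]],28)[:,:2].mean(0);print('stamp c',e-29*np.array([np.cos(a),np.sin(a)]))
t=np.load('top0.npz');P=cloud(cam('top'),t['d'])[:,:175].reshape(-1,3);P=P[(P[:,2]>100)&(P[:,2]<600)]-[621.6,279.4,0]
tx=P[:,:2]@[np.cos(a),np.sin(a)];ty=P[:,:2]@[np.sin(a),-np.cos(a)]
k=abs(tx)<60;print('min ty within body width',ty[k].min(), 'all', ty.min(),P[k][:,2].max())
E
```

```text
stamp c [623.36127165 280.60193622]
min ty within body width 163.78123534073646 all 22.049965647693895 305.06818223088374
```

```bash
python3 -m crank '[0,0.002,0.05,0,0,0,0, 0,0,0.05,0,0,0,0, 0,0,0.02,0,0,0,0, 0,0,0.01,0,0,0,0, 0,0,0,0,0,0,0.5, 0,0,0,0,0,0,0.9, 0,0,0,0,0,0,0.9, 0,0,0,0,0,0,0.9, 0,0,0,0,0,0,0.9, 0,0,0,0,0,0,0.9, 0,0,0,0,0,0,0.9, 0,0,0,0,0,0,0.9]' 15
```

```text
t: 20.55
tool_pos: [623.0, 280.4, 29.3]
ee_rot: [-1.507, -2.756, 0.001]
ft_force: [-0.6, -0.8, 0.8]
opening: 0.267
gripper_force: 15.0
```

```bash
python3 -m crank '[0,0,-0.05,0,0,0,0.9, 0,0,-0.06,0,0,0,0.9, -0.0354,-0.038,0,0,0,0,0.9, -0.0354,-0.038,0,0,0,0,0.9, -0.0354,-0.038,0,0,0,0,0.9, -0.0354,-0.038,0,0,0,0,0.9, -0.0354,-0.038,0,0,0,0,0.9, -0.0354,-0.038,0,0,0,0,0.9, -0.0354,-0.038,0,0,0,0,0.9, -0.0354,-0.038,0,0,0,0,0.9, -0.0354,-0.038,0,0,0,0,0.9, 0,0,0,0,0,0,0.9]'
python3 -m crank '[0,0,0.05,0,0,0,0.9, 0,0,0.04,0,0,0,0.9, 0,0,0.015,0,0,0,0.9, 0,0,0.004,0,0,0,0.9, 0,0,0,0,0,0,0.9, 0,0,0,0,0,0,0.9, 0,0,0,0,0,0,0.9]'
```

```text
t: 22.05
tool_pos: [506.1, -175.4, 139.4]
ee_rot: [1.515, 2.752, -0.001]
ft_force: [0.7, 0.2, -0.6]
opening: 0.264
gripper_force: 15.0
t: 22.92
tool_pos: [507.9, -172.7, 31.8]
ee_rot: [1.506, 2.754, 0.0]
ft_force: [0.4, -0.4, 0.3]
opening: 0.266
gripper_force: 15.0
```

```bash
python3 -m crank '[0,0,0.004,0,0,0,0.9, 0,0,0.003,0,0,0,0.9, 0,0,0,0,0,0,0.9, 0,0,0,0,0,0,0.9, 0,0,0,0,0,0,0.9]'
```

```text
t: 23.55
tool_pos: [507.1, -172.2, 24.6]
ee_rot: [-1.507, -2.756, -0.0]
ft_force: [-3.4, 1.5, 6.0]
opening: 0.264
gripper_force: 15.0
```

```bash
python3 -m crank '[0,0,0,0,0,0,0.65, 0,0,0,0,0,0,0.5, 0,0,0,0,0,0,0.4, 0,0,-0.02,0,0,0,0.3, 0,0,-0.06,0,0,0,0, 0,0,-0.06,0,0,0,0, 0,0,-0.03,0,0,0,0, 0,0,0,0,0,0,0]'
python3 -m crank '[0.0492,0.0335,0,0,0,0,0, 0.0492,0.0335,0,0,0,0,0, 0.0492,0.0335,0,0,0,0,0, 0.0492,0.0335,0,0,0,0,0, 0.0492,0.0335,0,0,0,0,0, 0.0492,0.0335,0,0,0,0,0, 0.0492,0.0335,0,0,0,0,0, 0.0492,0.0335,0,0,0,0,0, 0.0492,0.0335,0,0,0,0,0, 0.0492,0.0335,0,0,0,0,0, 0,0,0,0,0,9,0, 0,0,0,0,0,9,0]'
python3 -m crank '[0,0,0,0,0,9,0, 0,0,0,0,0,9,0, 0,0,0.06,0,0,0,0, 0,0,0,0,0,0,0, 0,0,0,0,0,0,0]'
python3 - <<'E'
from h import *
p,d,C=grab('wrist')
s=status.get_state();m=R.from_rotvec(s['ee_rot']).as_matrix();print(s['tool_pos'],np.degrees(np.arctan2(m[1,0],m[0,0])),m[:,2])
save('w5.png',p);np.savez('w5.npz',p=p,d=d,M=C[0])
E
```

```text
t: 24.55
tool_pos: [508.6, -173.0, 196.6]
ee_rot: [1.504, 2.75, 0.001]
ft_force: [0.3, -0.3, 0.0]
opening: 0.996
gripper_force: 0.0
t: 26.05
tool_pos: [522.3, 423.2, 188.7]
ee_rot: [-1.923, -2.482, 0.01]
ft_force: [0.7, -1.1, -0.9]
opening: 0.998
gripper_force: 0.0
t: 26.68
tool_pos: [523.7, 422.6, 133.0]
ee_rot: [-2.285, -2.156, 0.002]
ft_force: [0.4, 0.1, 1.1]
opening: 1.001
gripper_force: 0.0
[524.67022924 423.30757845 135.18077945] 86.65350062529056 [ 0.00228288  0.00149822 -0.99999627]
```

View pics/w5.png

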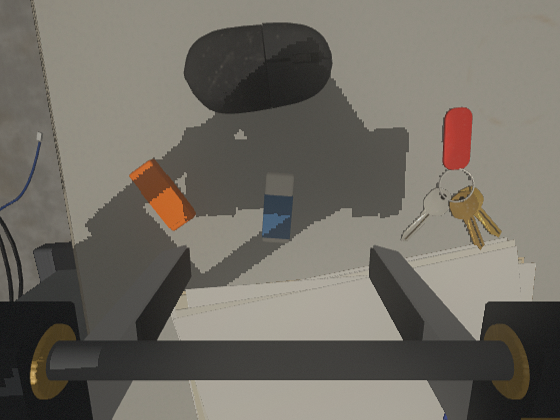

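```bash
python3 - <<'E'
from h import *
z=np.load('w5.npz');c0=calibration('wrist');C=(z['M'],210/np.tan(np.radians(c0['fov_y'])/2),c0['cx'],c0['cy'])
s=status.get_state();m=R.from_rotvec(s['ee_rot']).as_matrix()
P=ray(C,[[266,173],[294,175],[290,241],[262,240]],13);print(P[:,:2].mean(0),np.linalg.norm(np.diff(P,axis=0),axis=1))
for e in(P[0]-P[3],P[1]-P[2]):print(np.degrees(np.arctan2(e[1],e[0])))
print('tool shift',m.T@(P.mean(0)-s['tool_pos']))
E
```

```text
[524.08045361 426.81588524] [21.5107547  53.63447803 22.54115932]
82.6578248652975
83.74691801446916
tool shift [  3.26886837  -1.06133799 122.18423376]
```

```bash
python3 -m crank '[0.003,-0.001,0.03,0,0,3.3,0.5, 0,0,0.04,0,0,0,0.55, 0,0,0.03,0,0,0,0.55, 0,0,0.01,0,0,0,0.55, 0,0,0,0,0,0,0.55, 0,0,0,0,0,0,0.55]' 12
```

```text
t: 27.48
tool_pos: [524.4, 426.8, 26.3]
ee_rot: [2.346, 2.089, 0.007]
ft_force: [-0.1, -0.0, -0.5]
opening: 0.457
gripper_force: 0.0
```

```bash
python3 -m crank '[0,0,0.0045,0,0,0,0.6, 0,0,0,0,0,0,0.6, 0,0,0,0,0,0,0.9, 0,0,0,0,0,0,0.9, 0,0,0,0,0,0,0.9, 0,0,0,0,0,0,0.9, 0,0,0,0,0,0,0.9, 0,0,0,0,0,0,0.9]' 12
```

```text
t: 28.48
tool_pos: [523.0, 425.9, 19.4]
ee_rot: [2.346, 2.089, 0.001]
ft_force: [-1.2, -0.1, 4.5]
opening: 0.232
gripper_force: 12.6
```

```bash
python3 -m crank '[0,0,-0.05,0,0,0,0.9, 0,0,-0.06,0,0,0,0.9, -0.0603,0.0033,0,0,0,0,0.9, -0.0603,0.0033,0,0,0,0,0.9, -0.0603,0.0033,0,0,0,0,0.9, -0.0603,0.0033,0,0,0,0,0.9, -0.0603,0.0033,0,0,0,0,0.9, -0.0603,0.0033,0,0,0,0,0.9, -0.0603,0.0033,0,0,0,0,0.9, -0.0603,0.0033,0,0,0,0,0.9, 0,0,0,0,0,10.55,0.9, 0,0,0,0,0,10.55,0.9]'
python3 -m crank '[0,0,0,0,0,10.55,0.9, 0,0,0,0,0,10.55,0.9, 0,0,0,0,0,10.55,0.9, 0,0,0,0,0,10.55,0.9, 0,0,0,0,0,10.55,0.9, 0,0,0,0,0,0,0.9, 0,0,0,0,0,0,0.9]'
python3 - <<'E'
from h import *
p,d,C=grab('wrist')
s=status.get_state();m=R.from_rotvec(s['ee_rot']).as_matrix();print(s['tool_pos'],np.degrees(np.arctan2(m[1,0],m[0,0])),m[:,2])
save('w6.png',p);np.savez('w6.npz',p=p,d=d,M=C[0])
p,d,C=grab('top');save('t6.png',cv2.resize(p[170:310,230:450],None,fx=3,fy=3));np.savez('t6.npz',p=p,d=d)
E
```

```text
t: 29.98
tool_pos: [492.7, -57.8, 128.1]
ee_rot: [-2.696, -1.612, 0.002]
ft_force: [0.1, 0.3, 0.0]
opening: 0.229
gripper_force: 12.0
t: 30.85
tool_pos: [493.0, -56.5, 128.5]
ee_rot: [-3.13, -0.264, 0.001]
ft_force: [0.7, 0.3, -0.7]
opening: 0.236
gripper_force: 12.0
[493.10101944 -56.51956941 128.6362682 ] 9.620142017383847 [-5.20643836e-04 -1.04384630e-04 -9.99999859e-01]
```

View pics/w6.png

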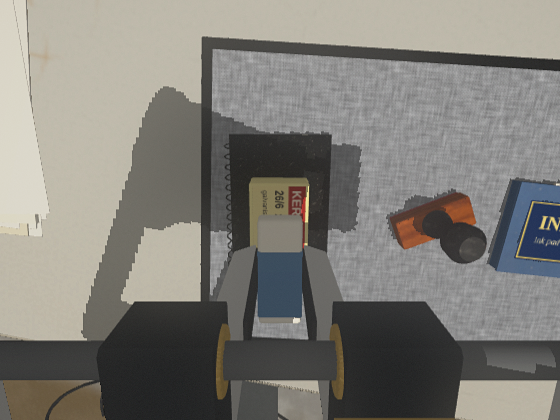

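The box lies on the notebook with its far top edge from (250,177) to (308,177). The held eraser's top runs from (258,216) to (300,322), and the stamp stands upright on the mat.

```bash
python3 - <<'E'
from h import *
z=np.load('w6.npz');c0=calibration('wrist');C=(z['M'],210/np.tan(np.radians(c0['fov_y'])/2),c0['cx'],c0['cy'])
s=status.get_state();m=R.from_rotvec(s['ee_rot']).as_matrix();o=s['tool_pos']
L=lambda uv,zz:((ray(C,uv,zz)-o)@m)[:,:2].round(1)
b=L([[250,177],[308,177]],39);print('box far corners',b,'centre',b.mean(0)-[30,0])
e=L([[258,216],[302,216],[300,322],[260,322]],122.2);print('eraser',e,e.mean(0))
n=L([[229,134],[331,134]],15);print('note far',n,n[:,0].mean()-60,n[1,1]-40)
E
```

```text
box far corners [[ 34.7 -20.7]
 [ 34.7  19. ]] centre [ 4.7  -0.85]
eraser [[ 30.5 -10.6]
 [ 30.5  10. ]
 [-25.5   9.9]
 [-25.5 -10.4]] [ 2.5   -0.275]
note far [[ 62.2 -37.3]
 [ 62.2  37. ]] 2.200000000000003 -3.0
```

```bash
python3 -m crank '[0.002,-0.0005,0.03,0,0,0,0.9, 0,0,0.02,0,0,0,0.9, 0,0,0.01,0,0,0,0.9, 0,0,0.005,0,0,0,0.9, 0,0,0,0,0,0,0.9, 0,0,0,0,0,0,0.9, 0,0,0,0,0,0,0.9]'
```

```text
t: 31.82
tool_pos: [495.6, -55.8, 64.7]
ee_rot: [3.13, 0.26, 0.002]
ft_force: [-0.5, -0.5, -0.1]
opening: 0.232
gripper_force: 12.0
```

```bash
python3 -m crank '[0,0,0.003,0,0,0,0.9, 0,0,0.0025,0,0,0,0.9, 0,0,0,0,0,0,0.9, 0,0,0,0,0,0,0.9, 0,0,0,0,0,0,0.9]'
```

```text
t: 32.45
tool_pos: [495.1, -55.7, 58.4]
ee_rot: [3.131, 0.26, -0.0]
ft_force: [-0.3, 0.3, -0.1]
opening: 0.232
gripper_force: 12.0
```

```bash
python3 -m crank '[0,0,0,0,0,0,0.7, 0,0,0,0,0,0,0.65, 0,0,0,0,0,0,0.65, 0,0,-0.01,0,0,0,0.65, 0,0,-0.03,0,0,0,0.5, 0,0,-0.06,0,0,0,0, 0,0.04,-0.06,0,0,0,0, 0,0.05,-0.02,0,0,0,0, 0,0.02,0,0,0,0,0, 0,0,0,0,0,0,0, 0,0,0,0,0,0,0]'
python3 - <<'E'
from h import *
p,d,C=grab('wrist')
save('w7.png',p);np.savez('w7.npz',p=p,d=d,M=C[0])
p,d,C=grab('scene');save('s7.png',cv2.resize(p[140:280,200:420],None,fx=3.5,fy=3.5))
E
```

```text
t: 33.83
tool_pos: [511.7, -157.6, 228.9]
ee_rot: [-3.129, -0.261, 0.004]
ft_force: [-0.7, -0.2, -0.2]
opening: 0.994
gripper_force: 0.0
```

View pics/w7.png

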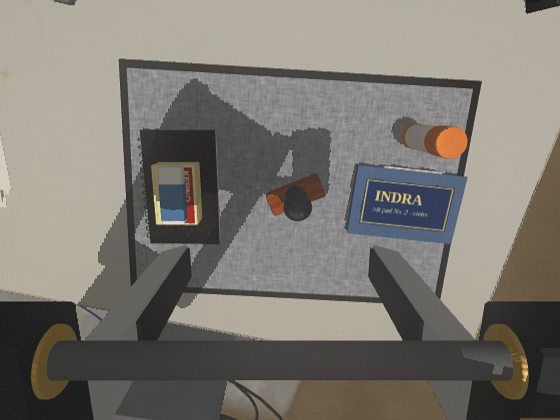

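View pics/s7.png

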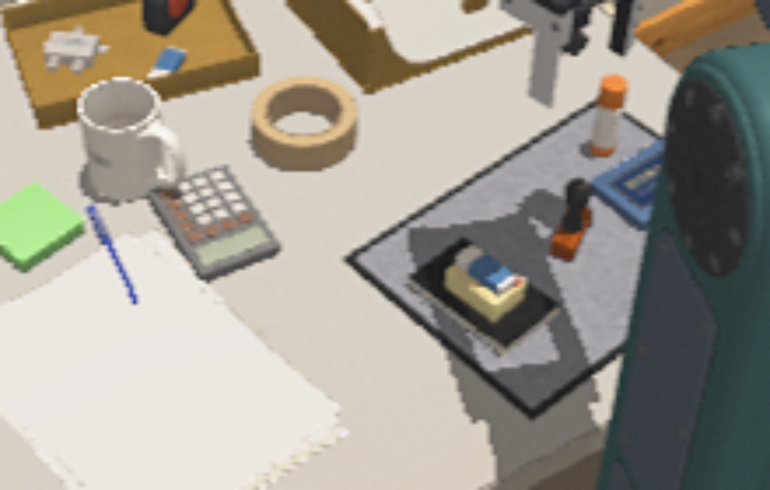

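The stack sits on the notebook (box (153–200,163–225), eraser (160–186,165–222)). The stamp stands at (297,195) and the glue stands behind the pad at (435,140). A quick numeric check before handing in.

```bash
python3 - <<'E'
from h import *
z=np.load('w7.npz');c0=calibration('wrist');C=(z['M'],210/np.tan(np.radians(c0['fov_y'])/2),c0['cx'],c0['cy'])
q=lambda uv,zz:ray(C,uv,zz)[:,:2].mean(0).round(1)
print('note',q([[140,130],[216,131],[219,243],[142,243]],15))
print('box',q([[153,163],[200,163],[200,225],[154,225]],39))
print('eraser',q([[161,165],[185,165],[186,222],[161,222]],52))
print('stamp base',q([[266,194],[319,174],[327,193],[277,214]],23))
print('glue top',q([[450,142]],91))
print('pad',q([[358,164],[467,176],[458,243],[346,232]],16))
print('mat',q([[120,60],[480,82],[438,302],[132,284]],3))
E
```

```text
note [494.9 -54. ]
box [494.9 -57.9]
eraser [498.4 -57.9]
stamp base [ 511.8 -174.6]
glue top [ 587.7 -281.6]
pad [ 518.1 -290.7]
mat [ 509.9 -171.3]
```

```bash
python3 -c "
from rig import order;print(order.hand_in())"
```

```text
the job is handed in; nothing more can be done
None
```

I placed all four things and handed the job in at about 34 s. The last camera check put everything within the limits, and I saw no sign that the pad, notebook, calculator, tape or keys had been disturbed; the judge returned no verdict.

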